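Fold down the curved row of a kiln tally board

TASK

The kiln is unloaded: run a fingertip lightly along the curved row of six brass flags on the wooden tally board, from its left end to its right end, so that they fold down flat one after another, none missed or out of turn. Leave the three flags of the short straight row standing, and do not lift or shift the board, press hard on it, or move the things standing round it.

Things in the scene. Friction and masses are not known exactly. Their poses are not given: they have to be found in the camera images.
- tally_board: Loose plywood tally board, 200 (its x) x 340 (its y) mm, about 1 kg, flat on rubber feet; top face 21 mm above the bench. Origin: centre of the underside, z up, +y to the robot's left. It carries nine hinged brass flags: a curved row of six near its far side, a short straight row of three near its near side. It slips if pushed sideways with more than about 5 N.
- stamp: Bystander: wooden stamping block with a turned knob, 62 x 62 x 64 mm. Origin: centre of the underside. (Beyond it, left of the board, a fixed wooden painting rest about 160 mm high with a square top about 150 mm wide stands near x = 0.47, y = 0.20: keep clear.)
- jar: Bystander: pigment jar with screw lid, 48 mm across, 78 mm high. Origin: centre of the underside.
- tape: Bystander: roll of masking tape lying flat, 98 mm across, 25 mm high. Origin: centre of the underside.
- pot: Bystander: low plastic paint pot, 71 mm across, 43 mm high. Origin: centre of the underside.
- flag_1_hinge (a point): Hinge of flag 1 of the curved row: middle of the hinge axis, 5 mm above the board's top; axes those of the board. First flag, at the board's +y end. The six hinges lie 52 mm apart on an arc of 150 mm radius about the point x = -85, y = 0 mm of the board, bulging to +x; hinge axes are radial, flags fold along the arc, clockwise from above.
- flag_1 (a joint): Flag 1 of the curved row, rad: 0 standing (leaning back 15 degrees), 0.26 upright, 1.75 folded flat. Each flag is a plate 24 mm wide, 30 mm high from the hinge, 3 mm thick. It leans against a stop towards the board's +y end, so it folds only the other way; past upright it falls over of itself. Takes under 1 N; nothing holds it but its weight.
- flag_2_hinge (a point): Hinge of flag 2 of the curved row: middle of the hinge axis, 5 mm above the board's top; axes those of the board.
- flag_2 (a joint): Flag 2 of the curved row, rad: 0 standing (leaning back 15 degrees), 0.26 upright, 1.75 folded flat.
- flag_3_hinge (a point): Hinge of flag 3 of the curved row: middle of the hinge axis, 5 mm above the board's top; axes those of the board.
- flag_3 (a joint): Flag 3 of the curved row, rad: 0 standing (leaning back 15 degrees), 0.26 upright, 1.75 folded flat.
- flag_4_hinge (a point): Hinge of flag 4 of the curved row: middle of the hinge axis, 5 mm above the board's top; axes those of the board.
- flag_4 (a joint): Flag 4 of the curved row, rad: 0 standing (leaning back 15 degrees), 0.26 upright, 1.75 folded flat.
- flag_5_hinge (a point): Hinge of flag 5 of the curved row: middle of the hinge axis, 5 mm above the board's top; axes those of the board.
- flag_5 (a joint): Flag 5 of the curved row, rad: 0 standing (leaning back 15 degrees), 0.26 upright, 1.75 folded flat.
- flag_6_hinge (a point): Hinge of flag 6 of the curved row: middle of the hinge axis, 5 mm above the board's top; axes those of the board. Last flag, at the board's -y end (first and last are 230 mm apart); folded, it reaches 30 mm further on.
- flag_6 (a joint): Flag 6 of the curved row, rad: 0 standing (leaning back 15 degrees), 0.26 upright, 1.75 folded flat.
- short_1_hinge (a point): Hinge of flag 1 of the short row (three like flags, 50 mm apart along the board's y, on its line x = -55 mm), middle of the axis, 5 mm above the board's top.
- short_1 (a joint): Flag 1 of the short row, rad: 0 standing, 1.75 folded flat; to stay standing.
- short_2_hinge (a point): Hinge of flag 2 of the short row (three like flags, 50 mm apart along the board's y, on its line x = -55 mm), middle of the axis, 5 mm above the board's top.
- short_2 (a joint): Flag 2 of the short row, rad: 0 standing, 1.75 folded flat; to stay standing.
- short_3_hinge (a point): Hinge of flag 3 of the short row (three like flags, 50 mm apart along the board's y, on its line x = -55 mm), middle of the axis, 5 mm above the board's top.
- short_3 (a joint): Flag 3 of the short row, rad: 0 standing, 1.75 folded flat; to stay standing.

How it is judged:
By the outcome, as a careful person would: the job done as asked, in the order asked, and still so for the second after the job is handed in, with the robot touching nothing.
It also fails if it takes over 42 s, if anything falls off the work surface, if the arm or the gripper's body presses on something with over 40 N, if the wrist force passes 120 N, or if a joint passes its speed limit or range.

ROBOT

A 6-joint arm with a two-finger parallel gripper is mounted at the origin on a cart in front of the work surface, level with it; the furniture and walls round the work are solid. World frame = base frame: x ahead of the robot, y to its left, z up, the work surface at z = 0. Lengths are in mm, angles in rad, forces in N, time in s.
With the tool pointing down it reaches from about 275 to 825 mm from the base axis. Payload 4.9 kg.
Tool frame: the origin (TCP) lies at the very end of the fingers, on their centre line; the grasp point (between the pads) lies 19 mm behind it; z points along the fingers, y is the line along which they close (so a half turn about z gives the same grasp; the last joint's range is limited). The gripper opens to 85 mm and grips with 20 to 120 N. Pads are 22 mm wide; open, the fingers measure 114 mm over their backs; the gripper's body (76 mm by 85 mm) begins 54 mm behind the grasp point. The pads swing forward as they close: fully open they stand 13 mm farther back than shut.
Start: joints at [-1.371, 0.326, -0.193, 1.052, 0, 1.437], TCP at [180.212, -519.656, 231.281] pointing down, gripper open.
Joint ranges: [-2.65, 2.65], [-0.97, 1.79], [-1.3, 1.35], [-1.93, 2.1], [-1.47, 1.37], [-3.14, 3.14]. Speed limits (rad/s): [2.57, 2.57, 3.14, 3.14, 3.14, 3.14].

INTERFACE

Orientations are given as a rotation vector (axis times angle).
In Python, from plant import manip gives the robot as it stands. The module is installed in compiled form; this text tells all that it offers.
- The arm moves only by the tool apply_moves, never from a script. Its argument "moves" is a list of rows, each a list of 7 numbers: the turn, a rotation vector about the tool's x, y, z in degrees, then the shift along the tool's x, y, z in mm, then the gripper command: -1 is fully open, 1 is shut, values between are in proportion. In form: [[rx, ry, rz, dx, dy, dz, grip], ...]. A call has 1 to 10 rows; each row shifts and turns the commanded pose from where the row before left it, along the tool's axes as they then stand; what a row does not reach is not made up. A row lasts 1/12 s, in which the tool goes at most 41.7 mm and 7.16 degrees, less where a joint would pass 70% of its speed; a pose out of reach is approached as far as the arm can. A call with a gripper value outside its range is refused whole. The fingers move at their own pace and stop on an object; the grip force is fixed at half the most. Time passes only in rows, so rows that do not move let the fingers close. It gives the time, the measured TCP pose, the force, the opening and the grip force at its end, in the units of the state.
- manip.observe(): the state, without advancing time (a new reading comes with each control period).
- manip.get_image(name): name is "scene" or "top" or "wrist"; returns a dict with "color" (420x560x3 uint8, blue, green, red), "intrinsics" (3x3 intrinsics, pixels), "origin" and "rotation" of the camera in the world; the wrist camera has in their place "hand_eye" (4x4, takes a point from camera to tool coordinates, whose origin is the TCP and whose axes are the flange's). Camera axes: x right, y down, z forward; pixel columns grow to the right and rows downward; lengths in mm; the calibration is good to about 2 mm. A picture is of the moment at which its call begins: read the wrist's pose just before it. There is no depth.
- manip.hand_in(): hands the job in; it is judged then, once.
Trained networks look in a picture, given as the dict that the camera call returned (one of the last four; its "shot" number tells which), for a name from the list of things; names that differ only in an ending like _2 or _b are one class to them, and where a whole thing is asked for, a point or a joint stands for the part that bears it (a point fixed in the world has none). Each returns a list of dicts, best first, with "conf" (0 to 1); they miss things now and then, are a little off and sometimes report something else, mostly with a low value. They report only what shows in the picture. A call takes as long as a camera call.
- manip.outline_of(picture, query): "pixels" (420x560 bool, what is visible of it) and "extent" ([left, top, right, bottom] in pixels, round what is visible of it).
- manip.mark_of(picture, query): "location" ([column, row] in pixels: a listed point, or the origin of a listed thing).
The state is a dict: "t": time; "joints": joint angles; "dq": joint speeds; "tau": joint torques, N m; "tool_pos": TCP position; "eef_rot": TCP orientation; "force": force on the tool from outside, world axes, zero at the start; "wrist_torque": the same for the moment, N m; "opening": finger opening in mm; "finger_force": force on a finger pad.
Only numpy, scipy, OpenCV 4.12 (cv2) and the standard library are available. Lean on these libraries where they do the work, as an engineer would, in place of code of your own. Each camera call takes 0.05 s, during which the arm holds its last target. There are 200 camera calls.

## Working session

There is one attempt and no reset: what is moved stays moved. The work goes in short steps, Python scripts to look and compute and a tool call to move; the robot and the scene stay as the last step left them, time stands still between calls to the robot, and variables do not carry over. Pictures are saved under pics/ and viewed, at most 10 in all, crops included, and the job is handed in when it is done.

Besides the shell and the picture viewer there is one more tool, called after "Emit:" as a command line: name --pt "numbers of a row" for each row, then --argument value for the rest. apply_moves: Moves the arm, as the interface text tells. Its arguments: {"type":"object","properties":{"moves":{"type":"array","items":{"type":"array","items":{"type":"number"}}}},"required":["moves"]}

```bash
mkdir -p pics
cat > h.py <<'E'
import numpy as np, cv2
from plant import manip
from scipy.spatial.transform import Rotation as R
def ray(p,uv):
    d=np.linalg.inv(p["intrinsics"])@np.array([uv[0],uv[1],1.]); return np.array(p["origin"]),np.array(p["rotation"])@d
def onz(p,uv,z):
    o,d=ray(p,uv); return o+d*(z-o[2])/d[2]
E
python3 - <<'E'
from h import *
s=manip.observe(); print(s["tool_pos"],s["eef_rot"],s["opening"],s["force"])
im={}
for n in("top","scene"):
    p=manip.get_image(n); cv2.imwrite(f"pics/{n}0.png",p["color"]); print(n,p["origin"])
    for q,z in(("tally_board",0),("flag_1_hinge",26),("short_1_hinge",26),("stamp",0),("jar",0),("tape",0),("pot",0)):
        for m in manip.mark_of(p,q)[:8]: print(q,round(m["conf"],2),np.round(m["location"],1),np.round(onz(p,m["location"],z)[:2],1))
E
```

```text
[ 180.08374325 -519.04743623  230.49015256] [-3.09619523e+00 -5.21642446e-01  1.27330144e-04] 85.60497969779577 [ 0.47460735 -0.01368789  0.22242643]
top [ 434.09907231 -118.87929051 1184.56521074]Traceback (most recent call last):
  File "<stdin>", line 7, in <module>
  File "h.py", line 7, in onz
    o,d=ray(p,uv); return o+d*(z-o[2])/d[2]
                                       ~^^^
IndexError: invalid index to scalar variable.
```

```bash
sed -i 's/np.array(p\["rotation"\])@d/(R.from_rotvec(p["rotation"]).as_matrix() if np.size(p["rotation"])==3 else np.array(p["rotation"]))@d/' h.py
python3 - <<'E'
from h import *
for n in("top","scene"):
    p=manip.get_image(n); cv2.imwrite(f"pics/{n}0.png",p["color"]); print(n,p["origin"],p["rotation"])
    for q,z in(("tally_board",0),("flag_1_hinge",26),("short_1_hinge",26),("stamp",0),("jar",0),("tape",0),("pot",0)):
        for m in manip.mark_of(p,q)[:8]: print(q,round(m["conf"],2),np.round(m["location"],1),np.round(onz(p,m["location"],z)[:2],1))
E
```

```text
top [ 434.09907231 -118.87929051 1184.56521074] [-2.19859459  2.1428654  -0.11239388]
tally_board 0.61 [304.5 204.9] [ 548.7 -189.4]
flag_1_hinge 0.61 [270.3 213. ] [518.8 -84.5]
flag_1_hinge 0.34 [328.7 220.7] [ 500.  -262.1]
short_1_hinge 0.56 [297.3 225.3] [ 483.7 -167.3]
stamp 0.68 [162.1 272.5] [330.3 241.1]
jar 0.53 [285.9 140. ] [ 753.5 -126.5]
tape 0.85 [394.9 262.3] [ 379.1 -470.1]
tape 0.74 [190.5 143.3] [734.8 174.5]
pot 0.79 [192.3 145. ] [729.5 168.6]
pot 0.4 [271.1 214.9] [514.9 -86.4]
pot 0.28 [323.8 183.8] [ 616.6 -248.5]
scene [-93.6598506  789.34861302 916.54304717] [-0.76977911  2.49759553 -1.23475466]
tally_board 0.86 [281.  217.3] [ 532.3 -189.9]
flag_1_hinge 0.83 [265.9 227.6] [526.1 -83. ]
short_1_hinge 0.64 [290. 222.] [ 473.1 -157.7]
stamp 0.6 [257.7 319. ] [332.  233.4]
jar 0.83 [225.7 205. ] [ 751.9 -131.9]
pot 0.72 [175.5 249.1] [730.3 158.2]
```

View pics/top0.png

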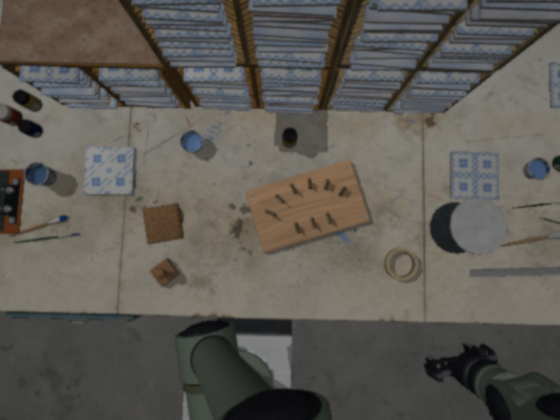

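View pics/scene0.png

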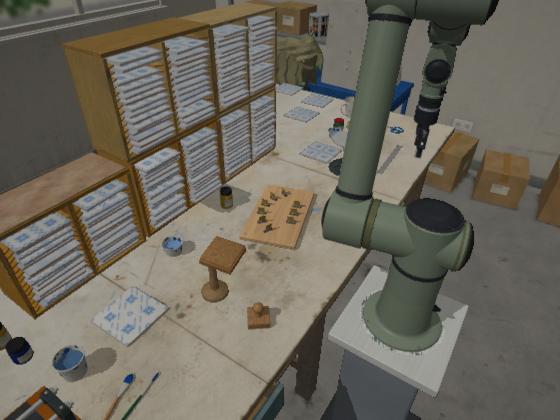

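```bash
cat >> h.py <<'E'
def campose(p,s=None):
    if "origin" in p: return np.array(p["origin"]),R.from_rotvec(p["rotation"]).as_matrix()
    T=np.eye(4);T[:3,:3]=R.from_rotvec(s["eef_rot"]).as_matrix();T[:3,3]=s["tool_pos"];C=T@np.array(p["hand_eye"]);return C[:3,3],C[:3,:3]
def proj(p,X,s=None):
    o,r=campose(p,s); c=(np.asarray(X)-o)@r; q=c@np.array(p["intrinsics"]).T; return q[:,:2]/q[:,2:]
def bw(b,X):  # board->world
    X=np.atleast_2d(X).astype(float);c,s=np.cos(b[2]),np.sin(b[2])
    return np.c_[b[0]+c*X[:,0]-s*X[:,1],b[1]+s*X[:,0]+c*X[:,1],X[:,2]]
def arc(): 
    st=2*np.arcsin(26/150); th=np.array([2.5,1.5,.5,-.5,-1.5,-2.5])*st
    return np.c_[-85+150*np.cos(th),150*np.sin(th),np.full(6,26.)],th
BOX=np.array([[x,y,z] for x in(-100,100) for y in(-170,170) for z in(5,21)])
def draw(p,b,s=None,k=2):
    im=cv2.resize(p["color"],None,fx=k,fy=k,interpolation=cv2.INTER_CUBIC)
    c=proj(p,bw(b,BOX[[1,3,7,5]]),s)*k; cv2.polylines(im,[np.int32(c)],True,(0,0,255),1)
    for i,u in enumerate(proj(p,bw(b,arc()[0]),s)*k): cv2.circle(im,tuple(np.int32(u)),3,(0,255,0),-1)
    for u in proj(p,bw(b,[[-55,y,26] for y in(-50,0,50)]),s)*k: cv2.circle(im,tuple(np.int32(u)),3,(255,0,0),-1)
    return im
def fit(pl,b0):
    from scipy.optimize import minimize
    ms=[]
    for p,s in pl:
        m=manip.outline_of(p,"tally_board")[0]; print("conf",m["conf"],m["extent"]); m=m["pixels"].astype(np.uint8)
        m=cv2.morphologyEx(m,cv2.MORPH_CLOSE,np.ones((9,9))); m=cv2.morphologyEx(m,cv2.MORPH_OPEN,np.ones((5,5))); ms.append(m)
    def cost(b):
        t=0
        for (p,s),m in zip(pl,ms):
            h=cv2.convexHull(np.float32(proj(p,bw(b,BOX),s))); k=np.zeros((420*4,560*4),np.uint8)
            cv2.fillConvexPoly(k,np.int32(h*64+24),1,shift=4)
            k=cv2.resize(k.astype(np.float32),(560,420),interpolation=cv2.INTER_AREA); t+=np.abs(k-m).sum()/m.sum()
        return t
    r=minimize(cost,b0,method="Nelder-Mead",options=dict(initial_simplex=[b0,np.add(b0,[15,0,0]),np.add(b0,[0,15,0]),np.add(b0,[0,0,.1])],xatol=.02,fatol=1e-5)); return r.x,r.fun
E
python3 - <<'E'
from h import *
P=[]
for n in("top","scene"):
    p=manip.get_image(n);P.append((p,None)); print(n,fit(P[-1:],[540,-190,.24]))
b,f=fit(P,[540,-190,.24]); print(b,f)
im=draw(P[0][0],b,k=4)[550:1100,900:1560]; cv2.imwrite("pics/t1.png",im)
E
```

```text
conf 0.67 [245.6, 159.4, 368.3, 252.5]
top (array([ 5.46179696e+02, -1.95314932e+02,  3.17461992e-01]), np.float64(0.02496681570490429))
conf 0.67 [238.8, 183.8, 312.7, 252.8]
scene (array([ 5.42696479e+02, -1.90666418e+02,  3.37630699e-01]), np.float64(0.03901361076345432))
conf 0.67 [245.6, 159.4, 368.3, 252.5]
conf 0.67 [238.8, 183.8, 312.7, 252.8]
[ 5.44730875e+02 -1.93901726e+02  3.31774500e-01] 0.08402524570499348
```

View pics/t1.png

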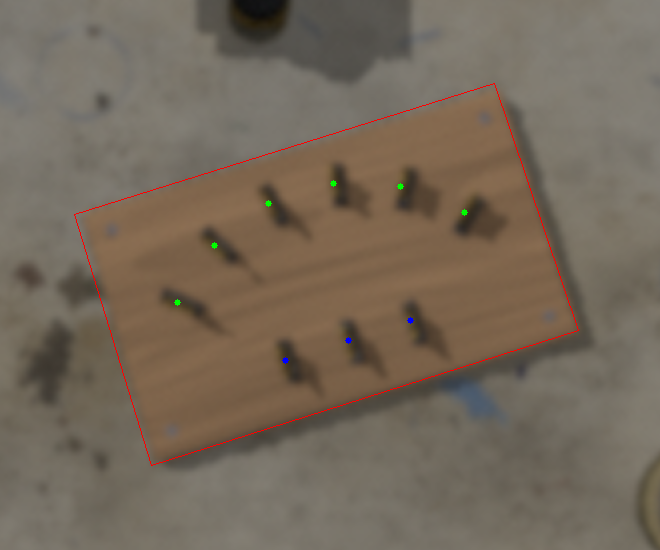

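Run:
```python
from h import *
s=manip.observe(); M=R.from_rotvec(s["eef_rot"]).as_matrix(); print(np.round(M,3),s["tool_pos"])
print((np.array([480,-200,350])-s["tool_pos"])@M)
p=manip.get_image("wrist"); print(np.round(p["hand_eye"],2),p["intrinsics"])
```

```text
[[ 0.945  0.328 -0.   ]
 [ 0.328 -0.945  0.   ]
 [ 0.    -0.    -1.   ]] [ 180.21205571 -519.63306656  231.26950943]
[ 387.95695309 -203.79432422 -118.71105312]
[[   0.     -0.96   -0.28   71.05]
 [   1.      0.      0.     -0.68]
 [  -0.     -0.28    0.96 -141.66]
 [   0.      0.      0.      1.  ]] [[331.58593587   0.         271.33353415]
 [  0.         331.58593587 212.33735905]
 [  0.           0.           1.        ]]
```

Run:
```python
from h import *
s=manip.observe(); M=R.from_rotvec(s["eef_rot"]).as_matrix()
print((np.array([565,-187,220])-s["tool_pos"])@M)
```

```text
[ 472.54062855 -188.2307729    11.2743623 ]
```

Emit:
apply_moves --pt "0 0 0 23.6 -9.4 0.5 1" --pt "0 0 0 23.6 -9.4 0.5 1" --pt "0 0 0 23.6 -9.4 0.5 1" --pt "0 0 0 23.6 -9.4 0.5 1" --pt "0 0 0 23.6 -9.4 0.5 1" --pt "0 0 0 23.6 -9.4 0.5 1" --pt "0 0 0 23.6 -9.4 0.5 1" --pt "0 0 0 23.6 -9.4 0.5 1" --pt "0 0 0 23.6 -9.4 0.5 1" --pt "0 0 0 23.6 -9.4 0.5 1"

```text
t: 2.08
tool_pos: [373.3, -352.6, 226.4]
eef_rot: [3.098, 0.522, 0.0]
force: [0.1, -0.9, -0.3]
opening: 0.2
finger_force: 0.0
```

Emit:
apply_moves --pt "0 0 0 23.6 -9.4 0.5 1" --pt "0 0 0 23.6 -9.4 0.5 1" --pt "0 0 0 23.6 -9.4 0.5 1" --pt "0 0 0 23.6 -9.4 0.5 1" --pt "0 0 0 23.6 -9.4 0.5 1" --pt "0 0 0 23.6 -9.4 0.5 1" --pt "0 0 0 23.6 -9.4 0.5 1" --pt "0 0 0 23.6 -9.4 0.5 1" --pt "0 0 0 23.6 -9.4 0.5 1" --pt "0 0 0 23.6 -9.4 0.5 1"

```text
t: 2.92
tool_pos: [565.4, -186.4, 221.3]
eef_rot: [3.098, 0.522, 0.0]
force: [-0.4, -0.7, 0.1]
opening: -0.3
finger_force: 0.0
```

Emit:
apply_moves --pt "0 0 0 0 0 0 1" --pt "0 0 0 0 0 0 1" --pt "0 0 0 0 0 0 1"

```text
t: 3.17
tool_pos: [564.1, -187.5, 221.1]
eef_rot: [-3.098, -0.522, 0.001]
force: [-0.4, -0.0, 0.2]
opening: -0.0
finger_force: 0.0
```

Run:
```python
from h import *
s=manip.observe(); print(s["t"],s["tool_pos"],s["eef_rot"],s["opening"],s["force"])
p=manip.get_image("wrist"); b,f=fit([(p,s)],[545,-193,.33]); print(b,f)
for q in("flag_1_hinge","short_1_hinge"):
    for m in manip.mark_of(p,q): print(q,m["conf"],m["location"])
print(proj(p,bw(b,arc()[0]),s))
im=draw(p,b,s,1); cv2.imwrite("pics/w1.png",cv2.resize(im,(784,588)))
```

```text
3.1667 [ 564.11413508 -187.49505452  221.06787763] [-3.09787759e+00 -5.22084627e-01  1.31426175e-03] -0.014983328175779492 [-0.4129869  -0.0369448   0.20262252]
conf 0.72 [107.3, 104.7, 446.0, 291.5]
[ 5.44031536e+02 -1.96773593e+02  3.21576445e-01] 0.05790477785422023
flag_1_hinge 0.97 [163.6, 193.2]
short_1_hinge 0.94 [229.7, 254.3]
[[163.88772618 194.71738352]
 [200.67490558 163.15448965]
 [248.77267037 146.0105817 ]
 [300.77233662 146.69831712]
 [348.19210659 165.07300569]
 [383.80594451 197.49019626]]
```

View pics/w1.png

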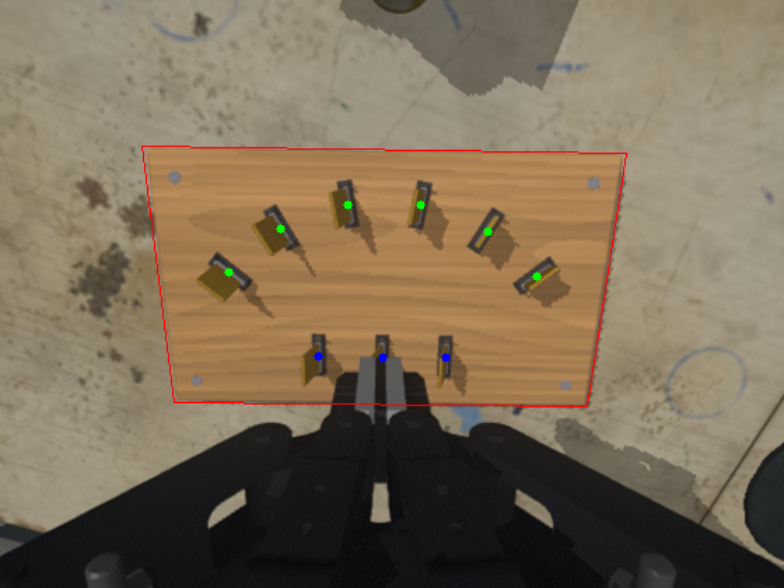

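Run:
```python
from h import *
s=manip.observe(); M=R.from_rotvec(s["eef_rot"]).as_matrix(); b=[544,-196.8,.3216]
A=lambda t:[-85+150*np.cos(t),150*np.sin(t),43]
th=np.linspace(1.171,-1.09,51)
W=bw(b,[A(t) for t in th]); T=(W-s["tool_pos"])@M
print(s["tool_pos"],W[0],T[0],W[-1])
T=np.round(T-T[0],1); D=np.round(np.diff(T,axis=0),1)
for i in range(0,50,10): print([[0,0,0,float(d[0]),float(d[1]),0,1] for d in D[i:i+10]])
print(np.abs(np.diff(T,axis=0)[:,2]).max())
```

```text
[ 563.91990262 -188.198919    221.42011662] [475.07537284 -74.12558567  43.        ] [ -46.74704861 -136.83067775  178.41494594] [ 571.21140876 -327.91507304   43.        ]
[[0, 0, 0, 6.2, 2.8, 0, 1], [0, 0, 0, 6.0, 3.2, 0, 1], [0, 0, 0, 5.9, 3.4, 0, 1], [0, 0, 0, 5.7, 3.6, 0, 1], [0, 0, 0, 5.5, 3.9, 0, 1], [0, 0, 0, 5.4, 4.2, 0, 1], [0, 0, 0, 5.1, 4.4, 0, 1], [0, 0, 0, 5.0, 4.6, 0, 1], [0, 0, 0, 4.8, 4.8, 0, 1], [0, 0, 0, 4.5, 5.1, 0, 1]]
[[0, 0, 0, 4.3, 5.2, 0, 1], [0, 0, 0, 4.0, 5.5, 0, 1], [0, 0, 0, 3.8, 5.6, 0, 1], [0, 0, 0, 3.6, 5.8, 0, 1], [0, 0, 0, 3.2, 5.9, 0, 1], [0, 0, 0, 3.1, 6.1, 0, 1], [0, 0, 0, 2.7, 6.2, 0, 1], [0, 0, 0, 2.4, 6.3, 0, 1], [0, 0, 0, 2.2, 6.5, 0, 1], [0, 0, 0, 1.9, 6.5, 0, 1]]
[[0, 0, 0, 1.5, 6.6, 0, 1], [0, 0, 0, 1.3, 6.6, 0, 1], [0, 0, 0, 1.0, 6.7, 0, 1], [0, 0, 0, 0.6, 6.8, 0, 1], [0, 0, 0, 0.4, 6.8, 0, 1], [0, 0, 0, 0.0, 6.8, 0, 1], [0, 0, 0, -0.2, 6.7, 0, 1], [0, 0, 0, -0.6, 6.8, 0, 1], [0, 0, 0, -0.9, 6.7, 0, 1], [0, 0, 0, -1.1, 6.7, 0, 1]]
[[0, 0, 0, -1.5, 6.6, 0, 1], [0, 0, 0, -1.8, 6.6, 0, 1], [0, 0, 0, -2.1, 6.4, 0, 1], [0, 0, 0, -2.3, 6.4, 0, 1], [0, 0, 0, -2.6, 6.2, 0, 1], [0, 0, 0, -3.0, 6.2, 0, 1], [0, 0, 0, -3.2, 5.9, 0, 1], [0, 0, 0, -3.4, 5.9, 0, 1], [0, 0, 0, -3.7, 5.6, 0, 1], [0, 0, 0, -4.0, 5.5, 0, 1]]
[[0, 0, 0, -4.2, 5.3, 0, 1], [0, 0, 0, -4.5, 5.2, 0, 1], [0, 0, 0, -4.7, 4.9, 0, 1], [0, 0, 0, -4.9, 4.7, 0, 1], [0, 0, 0, -5.1, 4.4, 0, 1], [0, 0, 0, -5.3, 4.3, 0, 1], [0, 0, 0, -5.5, 3.9, 0, 1], [0, 0, 0, -5.6, 3.8, 0, 1], [0, 0, 0, -5.8, 3.5, 0, 1], [0, 0, 0, -6.0, 3.2, 0, 1]]
0.0
```

Emit:
apply_moves --pt "0 0 0 -6.7 -19.5 10 1" --pt "0 0 0 -6.7 -19.5 10 1" --pt "0 0 0 -6.7 -19.5 10 1" --pt "0 0 0 -6.7 -19.5 10 1" --pt "0 0 0 -6.7 -19.5 10 1" --pt "0 0 0 -6.7 -19.5 10 1" --pt "0 0 0 -6.5 -19.8 10 1" --pt "0 0 0 0 0 10 1" --pt "0 0 0 0 0 10 1" --pt "0 0 0 0 0 0 1"

```text
t: 4.2
tool_pos: [474.0, -73.3, 130.1]
eef_rot: [-3.097, -0.521, 0.003]
force: [0.2, 0.4, -0.6]
opening: -0.1
finger_force: 0.0
```

Emit:
apply_moves --pt "0 0 0 0 0 12 1" --pt "0 0 0 0 0 12 1" --pt "0 0 0 0 0 12 1" --pt "0 0 0 0 0 12 1" --pt "0 0 0 0 0 12 1" --pt "0 0 0 0 0 12 1" --pt "0 0 0 0 0 10 1" --pt "0 0 0 0 0 6 1" --pt "0 0 0 0 0 0 1" --pt "0 0 0 0 0 0 1"

```text
t: 5.03
tool_pos: [475.6, -73.6, 43.4]
eef_rot: [-3.098, -0.521, 0.0]
force: [1.0, -0.3, 0.4]
opening: -0.3
finger_force: 0.0
```

Run:
```python
from h import *
s=manip.observe(); print(s["t"],s["tool_pos"],s["eef_rot"],s["force"])
p=manip.get_image("wrist"); cv2.imwrite("pics/w2.png",p["color"])
```

```text
5.0333 [475.64535343 -73.6222706   43.40744583] [-3.09788104e+00 -5.21284111e-01  3.09861531e-04] [ 1.03502999 -0.31067954  0.35306045]
```

View pics/w2.png

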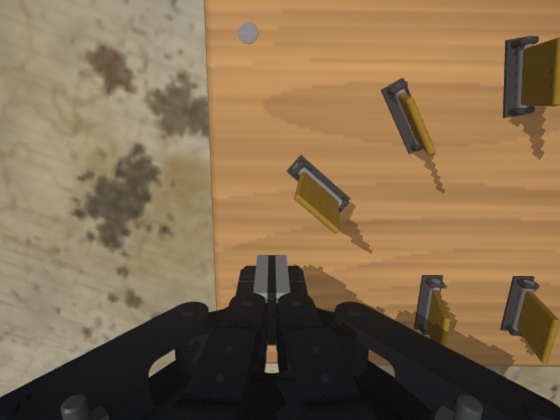

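Emit:
apply_moves --pt "0 0 0 6.2 2.8 0 1" --pt "0 0 0 6.0 3.2 0 1" --pt "0 0 0 5.9 3.4 0 1" --pt "0 0 0 5.7 3.6 0 1" --pt "0 0 0 5.5 3.9 0 1" --pt "0 0 0 5.4 4.2 0 1" --pt "0 0 0 5.1 4.4 0 1" --pt "0 0 0 5.0 4.6 0 1" --pt "0 0 0 4.8 4.8 0 1" --pt "0 0 0 4.5 5.1 0 1"

```text
t: 5.92
tool_pos: [540.4, -93.8, 43.2]
eef_rot: [-3.098, -0.522, 0.0]
force: [-0.4, 0.7, 0.9]
opening: 0.5
finger_force: 0.0
```

Run:
```python
from h import *
s=manip.observe(); print(s["t"],s["tool_pos"],s["force"])
p=manip.get_image("wrist"); cv2.imwrite("pics/w3.png",p["color"])
```

```text
5.9167 [540.42477708 -93.79150153  43.20417033] [-0.41607528  0.74668231  0.94658211]
```

View pics/w3.png

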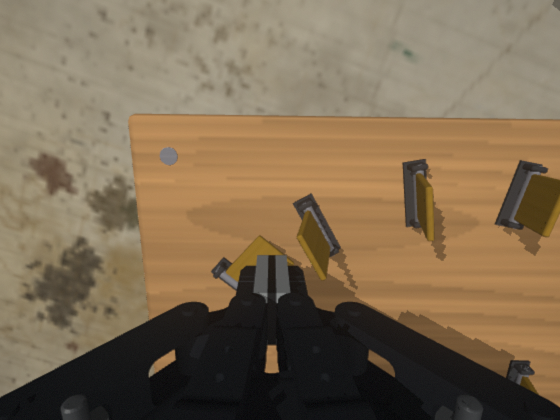

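Flag 1 (px 255,265) is folded under the finger and flag 2 (px 318,240) is still standing. I'll continue along the arc.

Emit:
apply_moves --pt "0 0 0 4.3 5.2 0 1" --pt "0 0 0 4.0 5.5 0 1" --pt "0 0 0 3.8 5.6 0 1" --pt "0 0 0 3.6 5.8 0 1" --pt "0 0 0 3.2 5.9 0 1" --pt "0 0 0 3.1 6.1 0 1" --pt "0 0 0 2.7 6.2 0 1" --pt "0 0 0 2.4 6.3 0 1" --pt "0 0 0 2.2 6.5 0 1" --pt "0 0 0 1.9 6.5 0 1"

```text
t: 6.8
tool_pos: [589.2, -140.2, 43.2]
eef_rot: [-3.098, -0.522, 0.0]
force: [0.3, 0.2, -0.1]
opening: 0.2
finger_force: 0.0
```

Emit:
apply_moves --pt "0 0 0 1.5 6.6 0 1" --pt "0 0 0 1.3 6.6 0 1" --pt "0 0 0 1.0 6.7 0 1" --pt "0 0 0 0.6 6.8 0 1" --pt "0 0 0 0.4 6.8 0 1" --pt "0 0 0 0.0 6.8 0 1" --pt "0 0 0 -0.2 6.7 0 1" --pt "0 0 0 -0.6 6.8 0 1" --pt "0 0 0 -0.9 6.7 0 1" --pt "0 0 0 -1.1 6.7 0 1"

```text
t: 7.63
tool_pos: [612.8, -203.1, 43.3]
eef_rot: [-3.098, -0.522, 0.0]
force: [-0.2, 0.3, -0.2]
opening: 0.1
finger_force: 0.0
```

Run:
```python
from h import *
s=manip.observe(); b=[544,-196.8,.3216]; d=s["tool_pos"]-bw(b,[[-85,0,0]])[0]
print(s["t"],s["tool_pos"],s["force"],np.hypot(d[0],d[1]))
p=manip.get_image("wrist"); cv2.imwrite("pics/w4.png",p["color"])
```

```text
7.6333 [ 612.8454873  -203.09947444   43.26543435] [-0.21807222  0.26501019 -0.15515242] 150.89592018677595
```

View pics/w4.png

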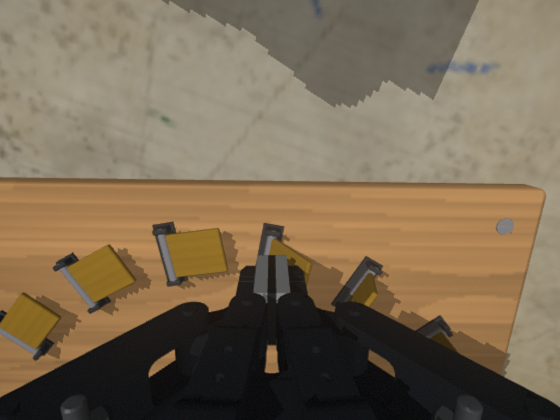

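Flags 1–3 lie flat (px 30,320; 100,275; 195,252) and flag 4 (px 285,255) is going down. Flags 5 and 6 still stand, and the radius is right.

Emit:
apply_moves --pt "0 0 0 -1.5 6.6 0 1" --pt "0 0 0 -1.8 6.6 0 1" --pt "0 0 0 -2.1 6.4 0 1" --pt "0 0 0 -2.3 6.4 0 1" --pt "0 0 0 -2.6 6.2 0 1" --pt "0 0 0 -3.0 6.2 0 1" --pt "0 0 0 -3.2 5.9 0 1" --pt "0 0 0 -3.4 5.9 0 1" --pt "0 0 0 -3.7 5.6 0 1" --pt "0 0 0 -4.0 5.5 0 1"

```text
t: 8.52
tool_pos: [606.6, -270.1, 43.3]
eef_rot: [3.098, 0.522, 0.0]
force: [-0.0, 0.2, -0.2]
opening: -0.2
finger_force: 0.0
```

Emit:
apply_moves --pt "0 0 0 -4.2 5.3 0 1" --pt "0 0 0 -4.5 5.2 0 1" --pt "0 0 0 -4.7 4.9 0 1" --pt "0 0 0 -4.9 4.7 0 1" --pt "0 0 0 -5.1 4.4 0 1" --pt "0 0 0 -5.3 4.3 0 1" --pt "0 0 0 -5.5 3.9 0 1" --pt "0 0 0 -5.6 3.8 0 1" --pt "0 0 0 -5.8 3.5 0 1" --pt "0 0 0 -6.0 3.2 0 1"

```text
t: 9.35
tool_pos: [571.7, -327.6, 43.3]
eef_rot: [3.098, 0.522, 0.0]
force: [0.1, 0.2, 0.5]
opening: -0.1
finger_force: 0.0
```

Emit:
apply_moves --pt "0 0 0 0 0 0 1" --pt "0 0 0 0 0 -8 1" --pt "0 0 0 0 0 -20 1" --pt "0 0 0 0 0 -25 1" --pt "0 0 0 0 0 -25 1" --pt "0 0 0 0 0 -25 1" --pt "0 0 0 10 -15 -25 1" --pt "0 0 0 20 -20 -25 1" --pt "0 0 0 20 -20 -20 1" --pt "0 0 0 10 -10 0 1"

```text
t: 10.18
tool_pos: [611.0, -244.2, 222.5]
eef_rot: [3.093, 0.525, 0.012]
force: [0.2, 0.3, 0.4]
opening: 0.1
finger_force: 0.0
```

Emit:
apply_moves --pt "0 0 0 15 -10 0 1" --pt "0 0 0 15 -10 0 1" --pt "0 0 0 0 0 0 1" --pt "0 0 0 0 0 0 1"

```text
t: 10.52
tool_pos: [629.5, -216.3, 216.0]
eef_rot: [-3.097, -0.525, 0.001]
force: [-0.4, 0.5, 0.6]
opening: 0.3
finger_force: 0.0
```

Run:
```python
from h import *
s=manip.observe(); print(s["t"],s["tool_pos"],s["force"])
p=manip.get_image("wrist"); b,f=fit([(p,s)],[545,-193,.33]); print(b,f)
cv2.imwrite("pics/w5.png",p["color"])
```

```text
10.5167 [ 629.49442203 -216.26914746  215.99903026] [-0.43179495  0.54593485  0.5619768 ]
conf 0.76 [61.1, 158.3, 391.5, 328.5]
[ 5.43340913e+02 -1.95010279e+02  3.21672150e-01] 0.22998263968464958
```

View pics/w5.png

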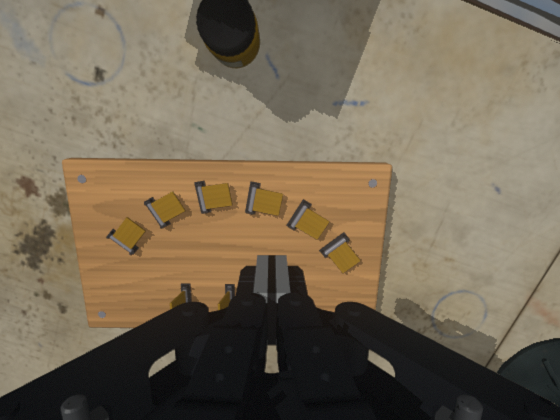

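All six curved flags lie flat (from px 128,235 round to 345,255). The board hasn't moved, and two of the short flags are visible standing. The path never came near the third one, which the gripper hides here.

```bash
python3 -c "
from plant import manip
print(manip.hand_in())"
```

```text
the job is handed in; nothing more can be done
None
```

The six curved-row flags were folded flat in order from left to right and the job is handed in; the board stayed put, and the short row should still be standing, though its third flag was hidden in the last picture.

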